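# Find the loaded die tin by its weight and slide it home

## Robot

A 6-joint arm with a two-finger parallel gripper is mounted at the origin on the work surface. World frame = base frame: x ahead of the robot, y to its left, z up, the work surface at z = 0. Lengths are in m, angles in rad, forces in N, time in s.
With the tool pointing down it reaches from about 0.375 to 0.925 m from the base axis. Payload 5.7 kg.
Tool frame: the origin (TCP) lies between the finger pads; the fingertips stand 8 mm ahead of it and the grasp point (between the pads) lies 11 mm behind it (env.tip_reach is the distance from the TCP to the fingertips, in m); z points along the fingers, y is the direction in which the jaws open and shut (so a half turn about z gives the same grasp; the last joint's range is limited). The gripper opens to 88 mm and grips with 3 to 60 N. Pads are 20 mm wide; open, the fingers measure 115 mm over their backs; the gripper's body (75 mm by 178 mm) begins 61 mm behind the grasp point.
Start: joints at [1.175, 0.359, 1.51, -0, 1.272, -0.115], TCP at [0.166, 0.576, 0.231] pointing down, gripper open.
Joint ranges: [-2.97, 2.97], [-1.01, 2.36], [0.21, 2.38], [-0.96, 4.11], [0.2, 2.71], [-2.98, 2.98]. Speed limits (rad/s): [2.39, 2.39, 3.14, 3.14, 3.14, 3.14].

## Interface

Orientations are given as a unit quaternion [x, y, z, w].
In Python, from rig import telemetry, optics, env gives the robot as it stands. The module is installed in compiled form; this text tells all that it offers.
- The arm moves only by the shell command python3 -m creep 'ROWS' [FORCE]. ROWS is JSON, a list of rows, each a list of 7 numbers: the finger opening in mm, from 0 to 87.8, then the shift along the tool's x, y, z as a fraction of full scale, then the turn, a rotation vector about the tool's x, y, z as a fraction of full scale. A call has exactly 5 rows; each row is the pose to reach, as a shift and turn from the pose commanded when the call began, along the tool's axes at that moment; what a row does not reach only later rows make up. Full scale, the value 1, is 750 mm for a shift and 0.5 rad for a turn. A row lasts 1/10 s, in which the tool goes at most 50 mm and 8.59 degrees, less where a joint would pass 70% of its speed; a pose out of reach is approached as far as the arm can. A call with a number of a shift or a turn outside -1 to 1 is refused whole. A call with a gripper value outside its range is refused whole. The fingers move at their own pace and stop on an object; FORCE is the grip in N (left out, the last holds). Time passes only in rows, so rows that repeat a pose let the fingers close, or fill a call up. It gives the time, the measured TCP pose, the force and the opening at its end, in the units of the state.
- telemetry.state(): the state, without advancing time (a new reading comes with each control period).
- optics.camera(name): name is "scene" or "top"; returns a dict with "frame" (400x640x3 uint8, red, green, blue), "z_map" (400x640 float32, m along the optical axis (not along the pixel's ray), 0 where there is no reading), "vfov" (degrees; the focal length in pixels is half the picture's height over the tangent of half this angle, whatever the lens; pixels are square), "cx", "cy" (the principal point, pixels), "distortion" ([k1, k2, p1, p2, k3] as OpenCV has them; the pictures are not rectified), "eye" and "orientation" of the camera in the world. Camera axes: x right, y up, looking along -z (the intrinsics and any distortion apply to the point x, -y, -z); pixel columns grow to the right and rows downward; lengths in m; the calibration is good to about 2 mm. A picture is of the moment at which its call begins.
- env.close_job(): hands the job in, once; it reports no verdict.
The state is a dict: "t": time; "q": joint angles; "joint_velocities": joint speeds; "tau": joint torques, N m; "eef_pos": TCP position; "orientation": TCP orientation; "ft_force": force on the tool from outside, world axes, zero at the start; "ft_torque": the same for the moment, N m; "opening": finger opening in m.
Only numpy, scipy, OpenCV 4.12 (cv2) and the standard library are available. Lean on these libraries where they do the work, as an engineer would, in place of code of your own. Each camera call takes 0.05 s, during which the arm holds its last target. There are 200 camera calls.

## Task

One of the two closed tins holds a steel die and is the heavier: lift the one on the robot's left some 5 cm off the bench, set it back on the bench, then lift the right one likewise, and feel which weighs more. Slide the heavier tin in at the open end of the slide, under the lips, until it bears firmly but gently (never more than 15 N) on the stop, and let it go there, standing flat. The lighter tin must be left standing on the bench, off the slide, and the bottle, ring and caps where they are.

Things in the scene. Friction and masses are not known exactly. Their poses are not given: they have to be found in the camera images.
- tin_left_mid (a point): Centre of the tin on the robot's left (+y) of the slide: closed square aluminium tin 64 mm tall, body 54 x 54 mm, foot flange 68 x 68 mm, 4 mm thick. x, y square to its sides, z up; underside 32 mm below. Holds a hidden steel die or light dummy, loose by some mm: the lighter tin weighs 0.30 to 0.38 kg in all, the heavier 0.55 to 0.70; which is which changes.
- tin_right_mid (a point): Centre (half-way up) of the other tin, standing on the robot's right (-y) of the slide; outwardly just like the left one.
- slide: Infeed slide fixed to the bench between the tins: dark steel plate 240 x 110 x 8 mm with a T-slot along it. Origin: centre of its underside. x: the direction in which a tin is pushed in (away from the robot; the yaw varies), z up. The plate's top (z = 8 mm) is the floor that tins stand on. Apron at x = -120 to -30 mm, slot at x = 0 to 115 mm, stop across the slot's far end.
- slide_apron (a point): Point on the slide's floor at slide x = -70 mm, axes as the slide's. A tin set with its underside centred here, square to the slide, stands on the open apron clear of all guides. From x = -29 to 0 mm two guides, 10.5 mm tall, narrow from about 90 mm apart to the slot's width.
- slide_mouth (a point): Point on the slide's floor at the slot's open end, slide x = 0. Slot: side walls 72 mm apart (tin flange 68); on them lips 60 mm apart (tin body 54), underside 6.5 mm and top 10.5 mm above the floor. So a tin goes in only along +x, from the apron, with its flange under the lips, not from above; fingers pass above the lips.
- slide_end (a point): Point on the slide's floor at slide x = 72 mm. The stop, a hard steel block 52 mm wide, rising from 7 to 44 mm above the floor on a foot set back behind it, is clamped near here: its face is anywhere within 16 mm of this point along x; feel for it. The tin's body meets it (the flange goes beneath), so a tin that is home has its centre at slide x = 29 to 61 mm. Over 15 N on it is a fault.
- bottle_mid (a point): Bystander: squat clear glass bottle, 68 mm diameter, 92 mm tall; point 46 mm up.
- ring_mid (a point): Bystander: brass go-gauge ring, 60 mm outside, 40 mm inside, 14 mm tall; point at its centre.
- cap0_mid (a point): Bystander: gold aluminium crimped cap, 38 mm diameter, 16 mm tall; point at its centre.
- cap1_mid (a point): Bystander: gold aluminium crimped cap, 38 mm diameter, 16 mm tall; point at its centre.
- cap2_mid (a point): Bystander: gold aluminium crimped cap, 38 mm diameter, 16 mm tall; point at its centre.
- cap3_mid (a point): Bystander: gold aluminium crimped cap, 38 mm diameter, 16 mm tall; point at its centre.
Mind the look-alikes: they are no part of the job. Leave any turquoise look-alike of the part that bears tin_right_mid alone. Leave any blue look-alike of the part that bears tin_left_mid alone.

How it is judged:
On the way, in this order (a step that is already met when the one before it is completed fails the run):
1. the left tin is held 20 mm or more clear of the bench while the right tin stands on it (height (world z) of tin_left_mid above 0.052 m and height (world z) of tin_right_mid below 0.035 m and angle between tin_right_mid's own z axis and vertical below 0.1 rad), for 0.3 s.
2. with the left tin standing on the bench again, the right tin is held 20 mm or more clear of it (height (world z) of tin_right_mid above 0.052 m and height (world z) of tin_left_mid below 0.035 m and angle between tin_left_mid's own z axis and vertical below 0.1 rad), for 0.3 s.
3. a tin in the slot, its flange under the lips, bears on the stop with 2 N or more ((((x of tin_left_mid in the frame of slide above 0.02 m and y of tin_left_mid in the frame of slide between -0.005 and 0.005 m and z of tin_left_mid in the frame of slide below 0.0435 m) and contact force between tin_left and stop_c0 above 2 N) or ((x of tin_right_mid in the frame of slide above 0.02 m and y of tin_right_mid in the frame of slide between -0.005 and 0.005 m and z of tin_right_mid in the frame of slide below 0.0435 m) and contact force between tin_right and stop_c0 above 2 N))), for 0.2 s.
At the end, for the whole second after the job is handed in: The heavier tin stands flat on the floor of the slot (within 0.06 rad), under the lips, within 3 mm of touching the stop, released and at rest; the lighter tin stands upright on the bench, off the slide, released and at rest ((((x of tin_left_mid in the frame of slide above 0.02 m and y of tin_left_mid in the frame of slide between -0.005 and 0.005 m and z of tin_left_mid in the frame of slide below 0.0435 m) and horizontal distance between tin_left_mid and stop_c0 below 0.036 m and angle between tin_left_mid's own z axis and vertical below 0.06 rad and contact force between tin_left and slide above 4.4 N and contact force between each of tin_left, tin_right and the fingers below 0.1 N and linear speed of each of tin_left, tin_right below 0.01 m/s and (height (world z) of tin_right_mid below 0.035 m and angle between tin_right_mid's own z axis and vertical below 0.1 rad)) or ((x of tin_right_mid in the frame of slide above 0.02 m and y of tin_right_mid in the frame of slide between -0.005 and 0.005 m and z of tin_right_mid in the frame of slide below 0.0435 m) and horizontal distance between tin_right_mid and stop_c0 below 0.036 m and angle between tin_right_mid's own z axis and vertical below 0.06 rad and contact force between tin_right and slide above 4.4 N and contact force between each of tin_right, tin_left and the fingers below 0.1 N and linear speed of each of tin_right, tin_left below 0.01 m/s and (height (world z) of tin_left_mid below 0.035 m and angle between tin_left_mid's own z axis and vertical below 0.1 rad)))).
It fails at once if the stop is pressed with more than 15 N (contact force between stop_c0 and anything else above 15 N).
It fails at once if the bottle, the ring or a cap is moved more than 20 mm (distance of any of bottle_mid, ring_mid, cap0_mid, cap1_mid, cap2_mid, cap3_mid from where it was at the start of the episode above 0.02 m).
It also fails if it takes over 72 s, if anything falls off the work surface, if the arm or the gripper's body presses on something with over 40 N, if the wrist force passes 120 N, or if a joint passes its speed limit or range.

## Working session

There is one attempt and no reset: what is moved stays moved. The work goes in short steps, Python scripts to look and compute and a shell command to move; the robot and the scene stay as the last step left them, time stands still between calls to the robot, and variables do not carry over. Pictures are saved under pics/ and viewed, about 8 in all and at most 12, crops included, and the job is handed in when it is done.

```bash
mkdir -p pics; cat > h.py <<'E'
import numpy as np, cv2
from scipy.spatial.transform import Rotation as R
from rig import telemetry, optics, env
def cam(n):
    c=optics.camera(n); f=200/np.tan(np.radians(c["vfov"])/2)
    c["K"]=np.array([[f,0,c["cx"]],[0,f,c["cy"]],[0,0,1.]]); c["D"]=np.array(c["distortion"],float)
    c["Rm"]=R.from_quat(c["orientation"]).as_matrix(); c["e"]=np.array(c["eye"]); return c
def rays(c,uv):
    p=cv2.undistortPoints(np.array(uv,float).reshape(-1,1,2),c["K"],c["D"]).reshape(-1,2)
    return np.c_[p[:,0],-p[:,1],-np.ones(len(p))]@c["Rm"].T
def onplane(c,uv,z):
    d=rays(c,uv); return c["e"]+d*((z-c["e"][2])/d[:,2])[:,None]
def cloud(c):
    v,u=np.mgrid[0:400,0:640]; d=rays(c,np.c_[u.ravel(),v.ravel()])
    P=c["e"]+d*c["z_map"].ravel()[:,None]; P[c["z_map"].ravel()==0]=np.nan
    return P.reshape(400,640,3)
E
python3 - <<'E'
from h import *
print(telemetry.state())
for n in("scene","top"):
    c=cam(n); cv2.imwrite(f"pics/{n}0.png",c["frame"][...,::-1]); np.savez(f"{n}0.npz",**{k:v for k,v in c.items()})
    print(n,c["eye"],c["orientation"],c["vfov"],c["D"])
E
```

```text
{'t': 0.0, 'q': array([ 1.17490241e+00,  3.59489592e-01,  1.51140906e+00,  1.40703549e-05,
        1.27250822e+00, -1.15104286e-01]), 'joint_velocities': array([ 6.17400671e-04,  7.55511970e-05, -3.89534612e-04,  1.93518666e-03,
       -6.96420227e-04,  5.08306648e-04]), 'tau': array([-3.01886772e-03, -5.15365648e+01, -2.70722544e+01,  6.74641365e-02,
        3.51301522e-02, -1.56913320e-04]), 'eef_pos': array([0.16601438, 0.5758804 , 0.22982766]), 'orientation': array([ 1.39936053e-01,  9.90160128e-01, -8.75965892e-04, -2.35757364e-04]), 'ft_force': array([-0.65895561, -0.50654995,  0.42156758]), 'ft_torque': array([-0.00498398, -0.02865248, -0.03184346]), 'opening': 0.08769618716841045}
scene [ 1.09659084 -0.40830407  0.98977892] [0.27476778 0.14449387 0.4478284  0.83849503] 53.71182580294458 [0.02242112 0.         0.         0.         0.        ]
top [ 0.42175463 -0.01336908  1.03339641] [-0.04867249  0.0414146   0.71472984 -0.69647474] 50.986081147526036 [0.01777412 0.         0.         0.         0.        ]
```

View pics/top0.png

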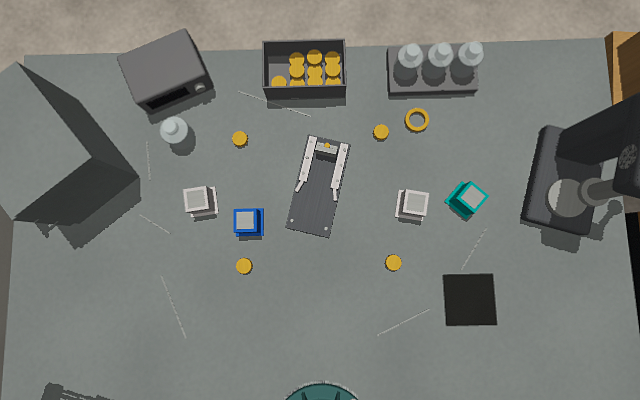

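View pics/scene0.png

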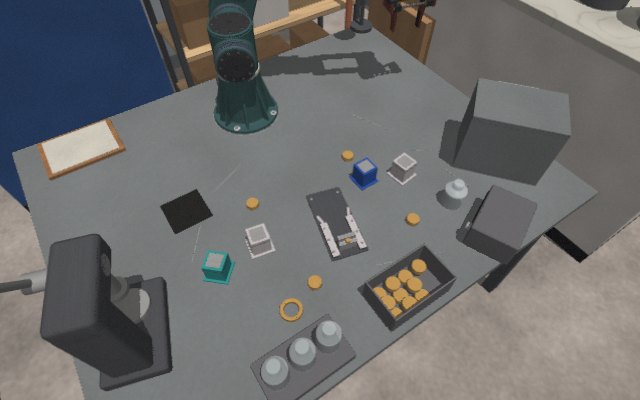

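Candidates for the tins in top view: plain aluminium at (199,200) and (412,204), blue look-alike at (248,221), turquoise look-alike at (467,197). I choose the two plain ones. Bystanders: bottle (173,130), ring (417,120), and caps (240,138), (381,131), (244,266), (393,262). The slide is at about (318,186).

```bash
python3 - <<'E'
from h import *
crops=[]
for n,pts in (("top",dict(left=(199,200),blue=(248,221),right=(412,204),turq=(467,197))),("scene",dict(left=(403,165),right=(259,238),blue=(365,172),turq=(216,265)))):
    c=np.load(n+"0.npz"); P=cloud(c); yx=np.mgrid[0:400,0:640]
    for k,(u,v) in pts.items():
        near=(abs(yx[1]-u)<32)&(abs(yx[0]-v)<32)
        m=(near&(P[...,2]>0.057)&(P[...,2]<0.072)).astype(np.uint8)
        cn=max(cv2.findContours(m,0,2)[0],key=cv2.contourArea).reshape(-1,2)
        W=onplane(c,cn,0.064)[:,:2].astype(np.float32)
        r=cv2.minAreaRect(W*1000); print(n,k,np.round(r,1) if 0 else r, "z",np.nanmedian(P[m>0][:,2]))
    if n=="top":
        img=c["frame"]; 
        m=((P[...,2]>0.0045)&(P[...,2]<0.05)&(abs(yx[1]-318)<45)&(abs(yx[0]-186)<65)).astype(np.uint8)
        cn=max(cv2.findContours(m,0,2)[0],key=cv2.contourArea).reshape(-1,2)
        print("slide",cv2.minAreaRect(onplane(c,cn,0.008)[:,:2].astype(np.float32)*1000))
        m2=((P[...,2]>0.0135)&(P[...,2]<0.025)&(m>0)).astype(np.uint8); 
        W=P[(P[...,2]>0.035)&(m>0)]; print("stop top pts",len(W),np.round(np.nanmean(W,0),4),np.round(W.min(0),4),np.round(W.max(0),4))
        a=cv2.resize(img[100:250,150:500],None,fx=2.28,fy=2.28,interpolation=2); cv2.imwrite("pics/crop.png",a[...,::-1])
        for nm,uv,z in (("bottle",(173,130),.09),("ring",(417,120),.014),("c",(240,138),.016),("c",(381,131),.016),("c",(244,266),.016),("c",(393,262),.016)): print(nm,np.round(onplane(c,[uv],z)[0],3))
E
```

```text
top left ((550.6912841796875, 276.4488220214844), (55.08462905883789, 55.47376251220703), 7.594498157501221) z 0.06325613738354019
top blue ((498.0148010253906, 163.26742553710938), (54.54859161376953, 51.05632781982422), 88.50096130371094) z 0.06374273965467647
top right ((529.15576171875, -233.30740356445312), (55.07608413696289, 54.4444465637207), 79.43690490722656) z 0.06406129820329953
top turq ((537.6604614257812, -364.29888916015625), (56.50189971923828, 56.27016067504883), 47.24726867675781) z 0.06415910456928342
slide ((584.8152465820312, -7.666099548339844), (112.06659698486328, 239.6836700439453), 75.23223114013672)
stop top pts 123 [ 0.6695 -0.0316  0.0423] [ 0.6511 -0.0577  0.035 ] [ 0.6854 -0.004   0.05  ]
bottle [0.709 0.324 0.09 ]
ring [ 0.741 -0.26   0.014]
c [0.707 0.182 0.016]
c [ 0.715 -0.169  0.016]
c [0.391 0.173 0.016]
c [ 0.392 -0.183  0.016]
scene left ((552.1541137695312, 276.0880126953125), (59.68654251098633, 64.0224609375), 8.512908935546875) z 0.06458022963678878
scene right ((530.7134399414062, -234.99200439453125), (53.93400573730469, 60.875205993652344), 79.0222396850586) z 0.06505939727975096
scene blue ((498.10406494140625, 160.01498413085938), (58.117767333984375, 59.354698181152344), 0.12403222918510437) z 0.06451345519015605
scene turq ((539.784423828125, -365.6829833984375), (56.73493957519531, 58.55194091796875), 47.18557357788086) z 0.0653738466031697
```

View pics/crop.png

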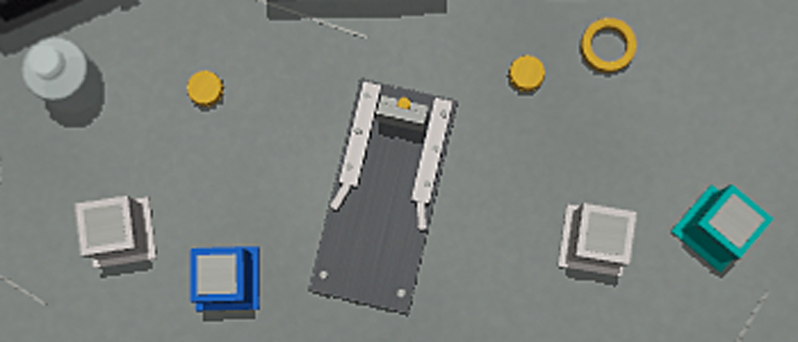

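The crop shows the choice is right. The two plain tins are at crop (105,228) and (606,233), the blue one at (222,275) and the turquoise one at (738,218). Their tops measure 54–55 mm across at z = 0.064. The slide's stop is at (402,115) and its open end points toward the robot. Slide yaw is about -14.8°, with plate size 240 x 112 mm as given.

```bash
cat >> h.py <<'E'
def go(x,y,z,psi,s=None):
    "fractions (tool frame) from present pose to TCP target with jaw axis at yaw psi deg"
    s=s or telemetry.state(); R0=R.from_quat(s["orientation"]); a=np.radians(psi)
    Y=np.array([np.cos(a),np.sin(a),0]); Z=np.array([0,0,-1.]); Rt=R.from_matrix(np.c_[np.cross(Y,Z),Y,Z])
    sh=R0.inv().apply(np.array([x,y,z])-s["eef_pos"])/.75; tu=(R0.inv()*Rt).as_rotvec()/.5
    print("shift",np.round(sh,4),"turn",np.round(tu,4),"rows>=",round(max(np.linalg.norm(sh)*15,np.linalg.norm(tu)*.5/.15),1))
E
python3 - <<'E'
from h import *
for n in("scene","top"):
    P=cloud(np.load(n+"0.npz")).reshape(-1,3)
    m=(P[:,1]>.2)&(P[:,1]<.8)&(P[:,0]>.0)&(P[:,0]<.75)&(P[:,2]>.1); Q=P[m]; print(n,m.sum(), np.round(np.percentile(Q,[1,50,99],axis=0),3) if m.sum() else "")
    for x0 in np.arange(0,.75,.1):
        q=Q[(Q[:,0]>=x0)&(Q[:,0]<x0+.1)]
        if len(q)>5: print(round(x0,1),"ymin",round(np.percentile(q[:,1],2),3),"zmax",round(np.percentile(q[:,2],98),3),len(q))
go(.42,.33,.20,97.8)
E
```

```text
scene 6187 [[0.151 0.443 0.104]
 [0.655 0.536 0.22 ]
 [0.748 0.719 0.333]]
0.1 ymin 0.483 zmax 0.345 541
0.2 ymin 0.603 zmax 0.328 66
0.5 ymin 0.472 zmax 0.224 939
0.6 ymin 0.443 zmax 0.224 3057
0.7 ymin 0.506 zmax 0.224 1584
top 10943 [[0.504 0.442 0.105]
 [0.618 0.541 0.218]
 [0.746 0.62  0.222]]
0.4 ymin 0.593 zmax 0.198 18
0.5 ymin 0.469 zmax 0.221 4320
0.6 ymin 0.442 zmax 0.221 4926
0.7 ymin 0.505 zmax 0.221 1679
shift [-0.4162 -0.2212  0.0402] turn [-0.0032 -0.001  -0.8339] rows>= 7.1
```

```bash
python3 -m creep '[[87,-0.05,-0.03,0.005,0,0,-0.1],[87,-0.1,-0.055,0.01,0,0,-0.3],[87,-0.15,-0.08,0.015,0,0,-0.5],[87,-0.2,-0.11,0.02,0,0,-0.7],[87,-0.25,-0.135,0.02,0,0,-0.83]]' 20
python3 -c "
from h import *
go(.551,.276,.12,97.8)"
```

```text
t: 0.6
eef_pos: [0.3186, 0.4252, 0.2148]
orientation: [-0.069, 0.998, -0.001, -0.001]
ft_force: [0.2, 0.1, 0.8]
opening: 0.0869
shift [-0.2797 -0.2395  0.1263] turn [-0.0029 -0.0031  0.0042] rows>= 5.8
```

```bash
python3 -m creep '[[87,-0.05,-0.05,0.01,0,0,0],[87,-0.1,-0.1,0.02,0,0,0],[87,-0.15,-0.145,0.03,0,0,0],[87,-0.2,-0.18,0.04,0,0,0],[87,-0.235,-0.2,0.05,0,0,0]]'
python3 -c "
from h import *
go(.551,.276,.10,97.8)"
```

```text
t: 1.1
eef_pos: [0.5155, 0.2999, 0.1777]
orientation: [-0.066, 0.998, -0.0, 0.0]
ft_force: [0.9, 0.3, 0.1]
opening: 0.087
shift [-0.0427 -0.0377  0.1036] turn [-0.0012  0.0007 -0.0076] rows>= 1.8
```

```bash
python3 -m creep '[[87,-0.02,-0.018,0.03,0,0,0],[87,-0.043,-0.0377,0.06,0,0,0],[87,-0.043,-0.0377,0.09,0,0,0],[87,-0.043,-0.0377,0.104,0,0,0],[87,-0.043,-0.0377,0.104,0,0,0]]'
python3 - <<'E'
from h import *
go(.551,.276,.026,97.8)
E
```

```text
t: 1.6
eef_pos: [0.5471, 0.2779, 0.0983]
orientation: [-0.067, 0.998, -0.001, -0.002]
ft_force: [-0.6, -0.2, 0.1]
opening: 0.0871
shift [-0.0052 -0.0031  0.0964] turn [-0.0018 -0.0085 -0.0041] rows>= 1.4
```

```bash
python3 -m creep '[[87,-0.005,-0.003,0.03,0,0,0],[87,-0.005,-0.003,0.06,0,0,0],[87,-0.005,-0.003,0.085,0,0,0],[87,-0.005,-0.003,0.096,0,0,0],[87,-0.005,-0.003,0.096,0,0,0]]'
python3 - <<'E'
from h import *
go(.551,.276,.026,97.8)
E
```

```text
t: 2.1
eef_pos: [0.5522, 0.277, 0.028]
orientation: [-0.067, 0.998, -0.0, -0.001]
ft_force: [0.1, -0.5, -0.3]
opening: 0.0869
shift [ 0.0018 -0.0011  0.0027] turn [-0.0005 -0.0022 -0.0026] rows>= 0.1
```

```bash
python3 -m creep '[[70,0,0,0,0,0,0],[50,0,0,0,0,0,0],[50,0,0,0,0,0,0],[50,0,0,0,0,0,0],[50,0,0,0,0,0,0]]' 30
python3 -m creep '[[50,0,0,0,0,0,0],[50,0,0,0,0,0,0],[50,0,0,0,0,0,0],[50,0,0,0,0,0,0],[50,0,0,0,0,0,0]]'
python3 -m creep '[[50,0,0,-0.01,0,0,0],[50,0,0,-0.025,0,0,0],[50,0,0,-0.045,0,0,0],[50,0,0,-0.06,0,0,0],[50,0,0,-0.067,0,0,0]]'
python3 -m creep '[[50,0,0,0,0,0,0],[50,0,0,0,0,0,0],[50,0,0,0,0,0,0],[50,0,0,0,0,0,0],[50,0,0,0,0,0,0]]'
python3 -m creep '[[50,0,0,0,0,0,0],[50,0,0,0,0,0,0],[50,0,0,0,0,0,0],[50,0,0,0,0,0,0],[50,0,0,0,0,0,0]]'
python3 - <<'E'
from h import *
F=[telemetry.state()["ft_force"] for _ in range(3)]; print(F, telemetry.state()["tau"])
c=cam("scene"); cv2.imwrite("pics/lift1.png",cv2.resize(c["frame"][100:250,300:500],None,fx=3,fy=3)[...,::-1])
E
```

```text
t: 2.6
eef_pos: [0.5534, 0.2777, 0.0289]
orientation: [-0.067, 0.998, 0.001, 0.001]
ft_force: [-1.0, 3.7, 5.3]
opening: 0.0539
t: 3.1
eef_pos: [0.5534, 0.2776, 0.0289]
orientation: [-0.067, 0.998, 0.001, 0.001]
ft_force: [-1.2, 3.6, 5.2]
opening: 0.0541
t: 3.6
eef_pos: [0.5538, 0.2769, 0.0803]
orientation: [-0.067, 0.998, 0.0, 0.001]
ft_force: [1.2, -1.0, -5.8]
opening: 0.054
t: 4.1
eef_pos: [0.5525, 0.2766, 0.0779]
orientation: [-0.067, 0.998, -0.0, -0.0]
ft_force: [0.6, -0.7, -6.2]
opening: 0.0538
t: 4.6
eef_pos: [0.5529, 0.2767, 0.0784]
orientation: [-0.067, 0.998, -0.0, -0.0]
ft_force: [0.1, -0.8, -6.0]
opening: 0.0538
[array([ 0.09375643, -0.77121678, -6.04755352]), array([ 0.09375643, -0.77121678, -6.04755352]), array([ 0.09375643, -0.77121678, -6.04755352])] [-8.67399285e-05 -6.09766531e+01 -2.27813441e+01  9.78117569e-04
  8.37019715e-02  3.96577184e-05]
```

View pics/lift1.png

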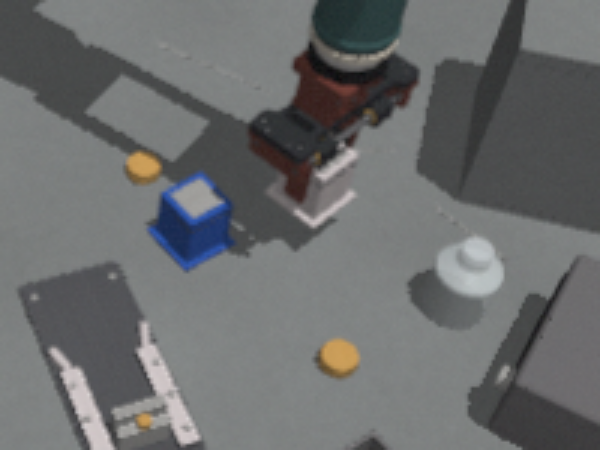

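The tin at crop (325,185) hangs clear of the bench and the wrist reads -6.0 N, about 0.6 kg, so this is probably the heavy one. I'll set it back.

```bash
python3 -m creep '[[50,0,0,0.012,0,0,0],[50,0,0,0.03,0,0,0],[50,0,0,0.048,0,0,0],[50,0,0,0.058,0,0,0],[50,0,0,0.062,0,0,0]]'
python3 -m creep '[[50,0,0,0.001,0,0,0],[50,0,0,0.002,0,0,0],[50,0,0,0.003,0,0,0],[50,0,0,0.004,0,0,0],[50,0,0,0.004,0,0,0]]'
```

```text
t: 5.15
eef_pos: [0.5517, 0.2762, 0.03]
orientation: [-0.067, 0.998, -0.0, -0.001]
ft_force: [-0.2, -0.9, -5.6]
opening: 0.0541
t: 5.65
eef_pos: [0.553, 0.2768, 0.0292]
orientation: [-0.067, 0.998, 0.0, 0.0]
ft_force: [0.4, -0.4, -5.8]
opening: 0.0538
```

```bash
python3 -m creep '[[50,0,0,0.001,0,0,0],[50,0,0,0.002,0,0,0],[50,0,0,0.003,0,0,0],[50,0,0,0.003,0,0,0],[50,0,0,0.003,0,0,0]]'
```

```text
t: 6.15
eef_pos: [0.553, 0.2768, 0.0289]
orientation: [-0.067, 0.998, 0.0, 0.0]
ft_force: [-5.4, -3.0, 13.5]
opening: 0.0541
```

On the bench (contact force up). Release and rise.

```bash
python3 -m creep '[[65,0,0,0,0,0,0],[87,0,0,0,0,0,0],[87,0,0,0,0,0,0],[87,0,0,0,0,0,0],[87,0,0,0,0,0,0]]'
python3 -m creep '[[87,0,0,-0.03,0,0,0],[87,0,0,-0.07,0,0,0],[87,0,0,-0.12,0,0,0],[87,0,0,-0.16,0,0,0],[87,0,0,-0.18,0,0,0]]'
python3 - <<'E'
from h import *
go(.530,-.234,.15,79.4)
E
```

```text
t: 6.65
eef_pos: [0.5529, 0.2767, 0.0265]
orientation: [-0.067, 0.998, -0.0, -0.0]
ft_force: [-0.0, -0.2, 0.4]
opening: 0.0864
t: 7.15
eef_pos: [0.5543, 0.2773, 0.1646]
orientation: [-0.067, 0.998, 0.001, 0.002]
ft_force: [-0.5, 0.4, -0.4]
opening: 0.0868
shift [ 0.1235 -0.6713  0.0185] turn [0.0029 0.0078 0.6386] rows>= 10.2
```

```bash
python3 -m creep '[[87,0.011,-0.06,0,0,0,0.1],[87,0.023,-0.125,0,0,0,0.25],[87,0.035,-0.19,0,0,0,0.4],[87,0.047,-0.255,0,0,0,0.55],[87,0.058,-0.32,0,0,0,0.64]]'
python3 - <<'E'
from h import *
go(.530,-.234,.15,79.4)
E
```

```text
t: 7.65
eef_pos: [0.5414, 0.0314, 0.1617]
orientation: [0.094, 0.996, -0.0, 0.0]
ft_force: [1.4, -0.8, -0.1]
opening: 0.0868
shift [-0.0512 -0.3504  0.0156] turn [-0.0002  0.0002 -0.006 ] rows>= 5.3
```

```bash
python3 -m creep '[[87,-0.009,-0.065,0,0,0,0],[87,-0.018,-0.13,0,0,0,0],[87,-0.028,-0.195,0,0,0,0],[87,-0.038,-0.26,0,0,0,0],[87,-0.047,-0.32,0,0,0,0]]'
python3 - <<'E'
from h import *
go(.530,-.234,.10,79.4)
E
```

```text
t: 8.15
eef_pos: [0.5318, -0.2117, 0.1617]
orientation: [0.093, 0.996, -0.0, 0.0]
ft_force: [0.8, 0.2, 0.8]
opening: 0.0872
shift [-0.0031 -0.0297  0.0823] turn [-0.0005  0.0006 -0.0026] rows>= 1.3
```

```bash
python3 -m creep '[[87,-0.003,-0.02,0.02,0,0,0],[87,-0.003,-0.03,0.05,0,0,0],[87,-0.003,-0.03,0.08,0,0,0],[87,-0.003,-0.03,0.082,0,0,0],[87,-0.003,-0.03,0.082,0,0,0]]'
python3 - <<'E'
from h import *
go(.530,-.234,.027,79.4)
E
```

```text
t: 8.65
eef_pos: [0.5296, -0.2309, 0.0995]
orientation: [0.093, 0.996, 0.001, -0.001]
ft_force: [-0.3, 0.8, -0.1]
opening: 0.0868
shift [-0.0015 -0.0041  0.0966] turn [ 0.0018 -0.0044 -0.0009] rows>= 1.5
```

```bash
python3 -m creep '[[87,-0.001,-0.002,0.03,0,0,0],[87,-0.001,-0.004,0.06,0,0,0],[87,-0.001,-0.004,0.085,0,0,0],[87,-0.001,-0.004,0.096,0,0,0],[87,-0.001,-0.004,0.096,0,0,0]]'
python3 -m creep '[[70,0,0,0,0,0,0],[50,0,0,0,0,0,0],[50,0,0,0,0,0,0],[50,0,0,0,0,0,0],[50,0,0,0,0,0,0]]' 30
python3 -m creep '[[50,0,0,0,0,0,0],[50,0,0,-0.01,0,0,0],[50,0,0,-0.025,0,0,0],[50,0,0,-0.05,0,0,0],[50,0,0,-0.067,0,0,0]]'
python3 -m creep '[[50,0,0,0,0,0,0],[50,0,0,0,0,0,0],[50,0,0,0,0,0,0],[50,0,0,0,0,0,0],[50,0,0,0,0,0,0]]'
python3 -m creep '[[50,0,0,0,0,0,0],[50,0,0,0,0,0,0],[50,0,0,0,0,0,0],[50,0,0,0,0,0,0],[50,0,0,0,0,0,0]]'
```

```text
t: 9.15
eef_pos: [0.5304, -0.2344, 0.0281]
orientation: [0.092, 0.996, 0.0, -0.0]
ft_force: [0.4, 0.7, -0.4]
opening: 0.0869
t: 9.65
eef_pos: [0.5307, -0.2347, 0.0287]
orientation: [0.093, 0.996, 0.0, 0.0]
ft_force: [-0.3, 3.0, 5.2]
opening: 0.0538
t: 10.15
eef_pos: [0.5306, -0.2353, 0.0798]
orientation: [0.093, 0.996, -0.0, 0.0]
ft_force: [0.4, -1.0, -2.8]
opening: 0.0542
t: 10.65
eef_pos: [0.53, -0.2347, 0.0778]
orientation: [0.093, 0.996, 0.0, -0.001]
ft_force: [0.1, -0.1, -4.4]
opening: 0.0541
t: 11.15
eef_pos: [0.5304, -0.2349, 0.0785]
orientation: [0.093, 0.996, -0.0, 0.0]
ft_force: [-0.8, -0.7, -3.0]
opening: 0.054
```

Right tin: about 3–3.5 N, against 6 N for the left, so the left is the heavier. I'll set the right one down.

```bash
python3 -m creep '[[50,0,0,0.012,0,0,0],[50,0,0,0.03,0,0,0],[50,0,0,0.048,0,0,0],[50,0,0,0.058,0,0,0],[50,0,0,0.063,0,0,0]]'
python3 -m creep '[[50,0,0,0.001,0,0,0],[50,0,0,0.002,0,0,0],[50,0,0,0.003,0,0,0],[50,0,0,0.004,0,0,0],[50,0,0,0.005,0,0,0]]'
```

```text
t: 11.65
eef_pos: [0.5295, -0.2344, 0.0295]
orientation: [0.093, 0.996, 0.001, -0.001]
ft_force: [0.2, -0.7, -4.2]
opening: 0.0541
t: 12.15
eef_pos: [0.5308, -0.2352, 0.0287]
orientation: [0.093, 0.996, -0.0, 0.0]
ft_force: [-3.5, 1.8, 13.0]
opening: 0.0538
```

```bash
python3 -m creep '[[65,0,0,0,0,0,0],[87,0,0,0,0,0,0],[87,0,0,0,0,0,0],[87,0,0,0,0,0,0],[87,0,0,0,0,0,0]]'
python3 -m creep '[[87,0,0,-0.03,0,0,0],[87,0,0,-0.07,0,0,0],[87,0,0,-0.12,0,0,0],[87,0,0,-0.16,0,0,0],[87,0,0,-0.18,0,0,0]]'
python3 - <<'E'
from h import *
c=cam("top"); np.savez("top1.npz",**c); cv2.imwrite("pics/t1.png",cv2.resize(c["frame"][100:280,150:500],None,fx=2.2,fy=2.2)[...,::-1])
P=cloud(c); yx=np.mgrid[0:400,0:640]
for k,(u,v) in dict(left=(199,200),right=(412,204)).items():
    m=((abs(yx[1]-u)<32)&(abs(yx[0]-v)<32)&(P[...,2]>0.057)&(P[...,2]<0.072)).astype(np.uint8)
    cn=max(cv2.findContours(m,0,2)[0],key=cv2.contourArea).reshape(-1,2)
    print(k,cv2.minAreaRect(onplane(c,cn,0.064)[:,:2].astype(np.float32)*1000))
go(.551,.276,.15,97.8)
# slide: lips' inner/outer edges from bright (white) lip pixels on the initial image
c=np.load("top0.npz"); f=c["frame"].astype(int)
w=((f.min(2)>170)&(abs(yx[1]-322)<35)&(yx[0]>130)&(yx[0]<200)).astype(np.uint8)
for cn in cv2.findContours(w,0,2)[0]:
    if cv2.contourArea(cn)>60:
        W=onplane(c,cn.reshape(-1,2),0.0185)[:,:2]; th=np.radians(-14.8); d=np.array([np.cos(th),np.sin(th)]); n=np.array([-d[1],d[0]])
        q=W-np.array([.585,-.0077]); X=q@d; Y=q@n
        s=(X>5)&(X<110); print("lip x",X.min(),X.max())
        for x0 in range(0,110,15):
            t=(X*1e3>=x0)&(X*1e3<x0+15)
            if t.any(): print(x0,np.round(Y[t].min()*1e3,1),np.round(Y[t].max()*1e3,1))
E
```

```text
t: 12.65
eef_pos: [0.5304, -0.235, 0.0274]
orientation: [0.093, 0.996, -0.0, -0.0]
ft_force: [-0.3, -0.4, -0.5]
opening: 0.086
t: 13.15
eef_pos: [0.5317, -0.2357, 0.1654]
orientation: [0.093, 0.996, -0.001, 0.002]
ft_force: [-0.1, 0.0, -0.6]
opening: 0.0872
left ((551.072509765625, 272.94451904296875), (54.697139739990234, 54.860836029052734), 7.465157508850098)
right ((517.8540649414062, -227.06216430664062), (40.93754959106445, 30.310903549194336), 79.0185317993164)
shift [0.1019 0.6757 0.0203] turn [-0.0065  0.0111 -0.6437] rows>= 10.3
lip x -0.026625395871854893 0.11449148703062975
0 -50.1 -31.7
15 -50.2 -31.9
30 -50.0 -31.4
45 -50.1 -31.7
60 -50.3 -31.3
75 -50.0 -31.4
90 -50.2 -31.7
105 -49.8 -31.8
lip x -0.028191488189720237 0.11432006090749552
0 29.6 48.1
15 30.1 48.1
30 30.0 48.6
45 29.9 48.0
60 29.9 48.5
75 29.7 48.4
90 29.7 48.4
105 30.2 48.3
```

View pics/t1.png

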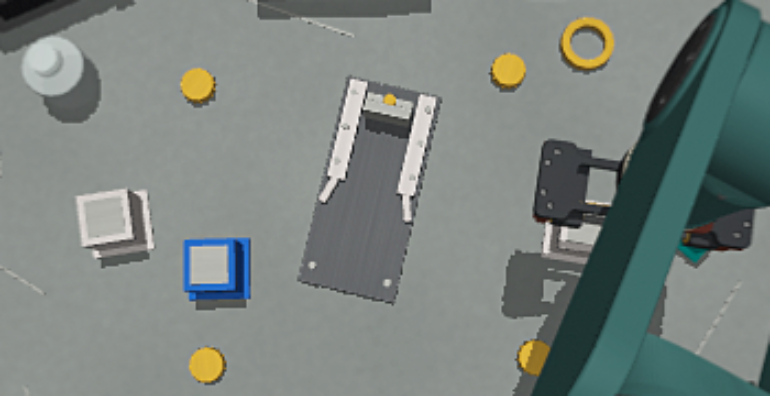

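The picture shows the left tin standing at (105,215) and the right tin at (570,240), partly under the gripper. The slide and bystanders are undisturbed. The lips run straight at yaw -14.8°, which puts the slot axis through (0.5848, -0.0086). I'll go back to the left tin.

```bash
python3 -m creep '[[87,0.01,0.06,0,0,0,-0.1],[87,0.019,0.125,0,0,0,-0.25],[87,0.029,0.19,0,0,0,-0.4],[87,0.038,0.255,0,0,0,-0.55],[87,0.048,0.32,0,0,0,-0.645]]'
python3 - <<'E'
from h import *
go(.552,.275,.15,97.6)
E
```

```text
t: 13.7
eef_pos: [0.5388, 0.0094, 0.1617]
orientation: [-0.069, 0.998, 0.0, -0.0]
ft_force: [0.4, -0.8, -0.3]
opening: 0.0874
shift [-0.0665  0.3483  0.0156] turn [ 0.0002 -0.0014  0.0127] rows>= 5.3
```

```bash
python3 -m creep '[[87,-0.013,0.065,0,0,0,0.005],[87,-0.025,0.13,0,0,0,0.01],[87,-0.037,0.195,0,0,0,0.01],[87,-0.05,0.26,0,0,0,0.01],[87,-0.062,0.32,0,0,0,0.01]]'
python3 - <<'E'
from h import *
go(.552,.275,.10,97.6)
E
```

```text
t: 14.2
eef_pos: [0.552, 0.2539, 0.1615]
orientation: [-0.066, 0.998, -0.0, -0.0]
ft_force: [0.7, 0.3, -1.1]
opening: 0.087
shift [-0.0038  0.0279  0.082 ] turn [-0.0005 -0.002  -0.001 ] rows>= 1.3
```

```bash
python3 -m creep '[[87,-0.003,0.02,0.02,0,0,0],[87,-0.003,0.026,0.05,0,0,0],[87,-0.003,0.026,0.08,0,0,0],[87,-0.003,0.026,0.082,0,0,0],[87,-0.003,0.026,0.082,0,0,0]]'
python3 - <<'E'
from h import *
go(.552,.275,.027,97.6)
E
```

```text
t: 14.7
eef_pos: [0.5515, 0.2703, 0.0997]
orientation: [-0.066, 0.998, -0.001, -0.001]
ft_force: [1.0, -0.2, 0.6]
opening: 0.0871
shift [-0.0018  0.0062  0.0969] turn [-0.0019 -0.0057 -0.0026] rows>= 1.5
```

```bash
python3 -m creep '[[87,-0.001,0.003,0.03,0,0,0],[87,-0.001,0.005,0.06,0,0,0],[87,-0.001,0.005,0.085,0,0,0],[87,-0.001,0.005,0.096,0,0,0],[87,-0.001,0.005,0.096,0,0,0]]'
python3 -m creep '[[70,0,0,0,0,0,0],[50,0,0,0,0,0,0],[50,0,0,0,0,0,0],[50,0,0,0,0,0,0],[50,0,0,0,0,0,0]]' 30
python3 -m creep '[[50,0,0,-0.01,0,0,0],[50,0,0,-0.03,0,0,0],[50,0,0,-0.06,0,0,0],[50,0,0,-0.085,0,0,0],[50,0,0,-0.095,0,0,0]]'
python3 - <<'E'
from h import *
th=np.radians(-14.8); d=np.array([np.cos(th),np.sin(th)]); p=np.array([.5848,-.0086])-.075*d; print(p)
go(*p,.10,75.2)
E
```

```text
t: 15.2
eef_pos: [0.5525, 0.2746, 0.0287]
orientation: [-0.066, 0.998, -0.0, -0.0]
ft_force: [0.2, 0.1, -0.0]
opening: 0.0869
t: 15.7
eef_pos: [0.5531, 0.2757, 0.0295]
orientation: [-0.066, 0.998, 0.0, 0.001]
ft_force: [-0.5, 2.2, 3.7]
opening: 0.0536
t: 16.2
eef_pos: [0.5536, 0.2754, 0.1026]
orientation: [-0.066, 0.998, 0.0, 0.001]
ft_force: [0.6, 0.2, -6.2]
opening: 0.054
[0.51228825 0.01055843]
shift [ 0.101  -0.3428  0.003 ] turn [0.0018 0.0052 0.7801] rows>= 5.4
```

Raise more while moving, so as to clear the blue tin.

```bash
python3 -m creep '[[50,0,0,-0.04,0,0,0.05],[50,0,-0.02,-0.07,0,0,0.2],[50,0.01,-0.075,-0.08,0,0,0.35],[50,0.025,-0.135,-0.08,0,0,0.5],[50,0.045,-0.2,-0.08,0,0,0.65]]'
python3 - <<'E'
from h import *
go(.5123,.0106,.14,75.2)
E
```

```text
t: 16.7
eef_pos: [0.539, 0.1219, 0.1606]
orientation: [0.097, 0.995, -0.0, 0.001]
ft_force: [0.7, -1.3, -6.7]
opening: 0.0536
shift [ 0.0062 -0.1525  0.0275] turn [0.     0.0021 0.1269] rows>= 2.3
```

```bash
python3 -m creep '[[50,0.001,-0.04,0,0,0,0.05],[50,0.003,-0.09,0,0,0,0.12],[50,0.006,-0.13,0.01,0,0,0.125],[50,0.006,-0.15,0.025,0,0,0.125],[50,0.006,-0.15,0.027,0,0,0.125]]'
python3 -m creep '[[50,0,0,0.02,0,0,0],[50,0,0,0.05,0,0,0],[50,0,0,0.075,0,0,0],[50,0,0,0.085,0,0,0],[50,0,0,0.085,0,0,0]]'
python3 - <<'E'
from h import *
go(.5123,.0106,.048,75.2)
c=cam("top"); np.savez("top2.npz",**c); cv2.imwrite("pics/t2.png",cv2.resize(c["frame"][120:260,260:380],None,fx=4,fy=4)[...,::-1])
E
```

```text
t: 17.2
eef_pos: [0.5112, 0.012, 0.1385]
orientation: [0.129, 0.992, -0.0, -0.002]
ft_force: [-0.3, 0.0, -6.7]
opening: 0.054
t: 17.7
eef_pos: [0.5123, 0.0143, 0.0751]
orientation: [0.127, 0.992, 0.0, -0.001]
ft_force: [0.2, 0.2, -6.0]
opening: 0.0538
shift [-0.0013 -0.0048  0.0362] turn [-0.0003 -0.0052  0.0065] rows>= 0.5
```

View pics/t2.png

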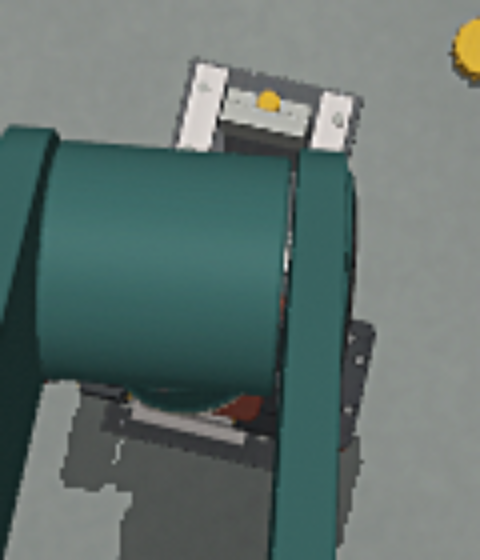

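The arm hides the apron here, so I'll rely on the measured axis. Lower onto the apron gently.

```bash
python3 -m creep '[[50,-0.001,-0.002,0.01,0,0,0.003],[50,-0.001,-0.004,0.025,0,0,0.006],[50,-0.001,-0.004,0.037,0,0,0.006],[50,-0.001,-0.004,0.044,0,0,0.006],[50,-0.001,-0.004,0.046,0,0,0.006]]'
python3 -m creep '[[50,0,0,0.0005,0,0,0],[50,0,0,0.001,0,0,0],[50,0,0,0.0015,0,0,0],[50,0,0,0.002,0,0,0],[50,0,0,0.002,0,0,0]]'
python3 - <<'E'
from h import *
go(.5123,.0106,.0375,75.2)
c=cam("scene"); np.savez("sc2.npz",**c); cv2.imwrite("pics/s2.png",cv2.resize(c["frame"][140:280,260:400],None,fx=4,fy=4)[...,::-1])
E
```

```text
t: 18.25
eef_pos: [0.5123, 0.0103, 0.0408]
orientation: [0.129, 0.992, -0.0, -0.001]
ft_force: [0.4, 0.2, -7.0]
opening: 0.0541
t: 18.75
eef_pos: [0.5131, 0.0103, 0.0403]
orientation: [0.129, 0.992, -0.0, 0.0]
ft_force: [0.2, 0.2, -6.2]
opening: 0.0538
shift [0.0011 0.0001 0.0038] turn [-0.0001  0.0007 -0.001 ] rows>= 0.1
```

View pics/s2.png

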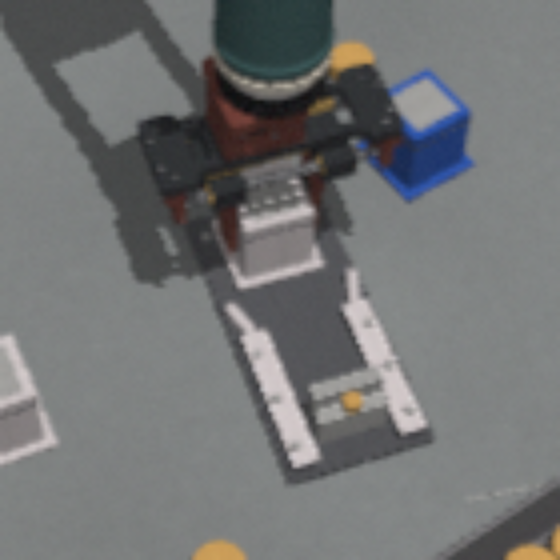

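The tin stands square just above the apron, with flange front corners at crop (242,284) and (323,262). The slot lies ahead, between lips starting near (262,335) and (352,308). I'll check the lateral alignment in this view.

```bash
python3 - <<'E'
from h import *
c=np.load("sc2.npz"); th=np.radians(-14.8); d=np.array([np.cos(th),np.sin(th)]); n=np.array([-d[1],d[0]]); o=np.array([.5848,-.0086])
S=lambda W:(np.c_[(W[:,:2]-o)@d,(W[:,:2]-o)@n]*1e3).round(1)
print("flange corners",S(onplane(c,np.array([(242,284),(323,262)])/4+[259.6,139.6],.0145)))
f=c["frame"].astype(int); yx=np.mgrid[0:400,0:640]
w=((f.min(2)>150)&(yx[1]>310)&(yx[1]<370)&(yx[0]>213)&(yx[0]<262)).astype(np.uint8)
for cn in cv2.findContours(w,0,2)[0]:
    if cv2.contourArea(cn)>40:
        q=S(onplane(c,cn.reshape(-1,2),.0185))
        for x0 in (10,35,60,85):
            t=(q[:,0]>=x0)&(q[:,0]<x0+25)
            if t.any(): print(x0,q[t,1].min(),q[t,1].max())
E
```

```text
flange corners [[-47.3 -31.8]
 [-46.6  33.1]]
10 -49.3 -28.8
35 -49.5 -28.9
60 -49.6 -28.8
85 -49.3 -28.7
10 30.5 51.2
35 -14.3 52.9
60 -13.9 50.7
85 14.8 51.3
```

Both views agree the tin is centred on the slot to under 1 mm. Next, touch down.

```bash
python3 -m creep '[[50,0,0,0.001,0,0,0],[50,0,0,0.002,0,0,0],[50,0,0,0.003,0,0,0],[50,0,0,0.003,0,0,0],[50,0,0,0.003,0,0,0]]'
python3 -m creep '[[50,0,0,0.0005,0,0,0],[50,0,0,0.001,0,0,0],[50,0,0,0.001,0,0,0],[50,0,0,0.001,0,0,0],[50,0,0,0.001,0,0,0]]'
```

```text
t: 19.3
eef_pos: [0.5129, 0.0103, 0.0378]
orientation: [0.129, 0.992, -0.0, -0.0]
ft_force: [0.0, 0.3, -5.6]
opening: 0.054
t: 19.8
eef_pos: [0.513, 0.0103, 0.0375]
orientation: [0.129, 0.992, -0.0, 0.0]
ft_force: [-2.1, 0.2, 2.9]
opening: 0.0538
```

```bash
python3 -m creep '[[50,-0.01,0,0,0,0,0],[50,-0.02,0,0,0,0,0],[50,-0.03,0,0,0,0,0],[50,-0.04,0,0,0,0,0],[50,-0.05,0,0,0,0,0]]'
python3 -c "
from h import *
th=np.radians(-14.8); d=np.array([np.cos(th),np.sin(th)]); n=np.array([-d[1],d[0]]); s=telemetry.state(); q=s['eef_pos'][:2]-[.5848,-.0086]; print(q@d,q@n, s['ft_force'][:2]@d,s['ft_force'][:2]@n,s['eef_pos'],R.from_quat(s['orientation']).as_matrix()[:,1])"
```

```text
t: 20.3
eef_pos: [0.5457, 0.0016, 0.0376]
orientation: [0.129, 0.992, 0.0, -0.003]
ft_force: [-12.3, 2.6, 17.3]
opening: 0.0539
-0.04039717506521198 -0.00014951779231680944 -12.58721112440216 -0.6407894601671142 [0.54570487 0.00157473 0.03760525] [ 2.55902682e-01  9.66702416e-01 -5.06390573e-04]
```

Pressing down too hard (17 N up), so ease up a little and go on.

```bash
python3 -m creep '[[50,0,0,-0.0005,0,0,0],[50,0,0,-0.001,0,0,0],[50,-0.003,0,-0.001,0,0,0],[50,-0.01,0,-0.001,0,0,0],[50,-0.02,0,-0.001,0,0,0]]'
python3 -m creep '[[50,0,0,0,0,0,0],[50,0,0,0,0,0,0],[50,0,0,0,0,0,0],[50,0,0,0,0,0,0],[50,0,0,0,0,0,0]]'
```

```text
t: 20.8
eef_pos: [0.5623, -0.0026, 0.0376]
orientation: [0.129, 0.992, 0.0, -0.001]
ft_force: [-1.2, 1.5, -4.0]
opening: 0.054
t: 21.3
eef_pos: [0.5638, -0.003, 0.0379]
orientation: [0.129, 0.992, 0.0, 0.0]
ft_force: [1.3, 1.7, -6.4]
opening: 0.0541
```

```bash
python3 -m creep '[[50,-0.007,0,0,0,0,0],[50,-0.014,0,0,0,0,0],[50,-0.021,0,0,0,0,0],[50,-0.028,0,0,0,0,0],[50,-0.034,0,0,0,0,0]]'
python3 -m creep '[[50,0,0,0.0005,0,0,0],[50,0,0,0.0005,0,0,0],[50,0,0,0.0005,0,0,0],[50,0,0,0.0005,0,0,0],[50,0,0,0.0005,0,0,0]]'
python3 -c "
from h import *
th=np.radians(-14.8); d=np.array([np.cos(th),np.sin(th)]); n=np.array([-d[1],d[0]]); s=telemetry.state(); q=s['eef_pos'][:2]-[.5848,-.0086]; print(q@d,q@n, s['ft_force'][:2]@d,s['ft_force'][:2]@n)"
```

```text
t: 21.8
eef_pos: [0.5888, -0.0095, 0.0378]
orientation: [0.129, 0.992, 0.0, -0.0]
ft_force: [-1.5, 4.5, -5.8]
opening: 0.0541
t: 22.3
eef_pos: [0.5893, -0.0097, 0.0379]
orientation: [0.129, 0.992, -0.0, 0.001]
ft_force: [3.7, 4.1, -6.7]
opening: 0.0541
0.004653458575428285 8.091714622310196e-05 2.4988269093668856 4.918108631749427
```

```bash
python3 -m creep '[[50,-0.001,0.0008,0,0,0,0],[50,-0.003,0.0013,0,0,0,0],[50,-0.006,0.0015,0,0,0,0],[50,-0.009,0.0015,0,0,0,0],[50,-0.012,0.0015,0,0,0,0]]'
python3 - <<'E'
from h import *
th=np.radians(-14.8); d=np.array([np.cos(th),np.sin(th)]); n=np.array([-d[1],d[0]]); o=np.array([.5848,-.0086])
for nm in("top0","scene0"):
    c=np.load(nm+".npz"); P=cloud(c).reshape(-1,3); q=P[:,:2]-o; X=q@d*1e3; Y=q@n*1e3; Z=P[:,2]*1e3
    m=(abs(Y)<20)&(X>30)&(X<120)&(Z>15)&(Z<60)
    for z0 in range(15,60,5):
        t=m&(Z>=z0)&(Z<z0+5)
        if t.sum()>2: print(nm,z0,t.sum(),np.round(np.percentile(X[t],[0,10,50,90,100]),1))
c=cam("scene"); np.savez("sc3.npz",**c); cv2.imwrite("pics/s3.png",cv2.resize(c["frame"][170:270,290:390],None,fx=6,fy=6,interpolation=2)[...,::-1])
s=telemetry.state(); q=s['eef_pos'][:2]-o; print(q@d,q@n, s['ft_force'][:2]@d,s['ft_force'][:2]@n)
E
```

```text
t: 22.8
eef_pos: [0.5974, -0.0112, 0.0375]
orientation: [0.129, 0.992, -0.0, -0.0]
ft_force: [-1.0, -0.6, -4.2]
opening: 0.054
top0 15 5 [74.9 74.9 75.3 75.6 75.7]
top0 20 8 [74.6 74.8 75.1 75.9 76. ]
top0 25 7 [74.7 74.7 75.  75.6 75.7]
top0 30 10 [75.  75.  75.2 77.4 93.3]
top0 35 42 [74.4 75.3 94.  97.5 99. ]
top0 40 12 [74.8 74.8 75.5 92.4 96.7]
top0 45 42 [74.5 75.3 88.  96.7 98.4]
top0 50 64 [74.8 76.  81.9 85.7 86.5]
top0 55 7 [74.4 74.8 77.6 79.2 79.8]
scene0 15 12 [95.9 96.4 97.3 98.  98.4]
scene0 20 12 [95.9 96.8 97.8 98.8 99.3]
scene0 25 8 [96.1 96.2 96.9 99.  99.4]
scene0 30 18 [88.9 96.2 97.8 98.7 99.3]
scene0 35 33 [85.6 86.1 92.5 96.3 98.1]
scene0 40 22 [84.9 85.3 90.4 98.  99.9]
scene0 45 33 [76.6 83.6 86.  95.  97.8]
scene0 50 51 [74.  74.8 80.2 88.9 98. ]
scene0 55 6 [78.7 79.9 83.1 86.1 86.3]
0.01353787815115006 0.0008408030053666235 -0.3061984266003617 -0.15651802908346202
```

View pics/s3.png

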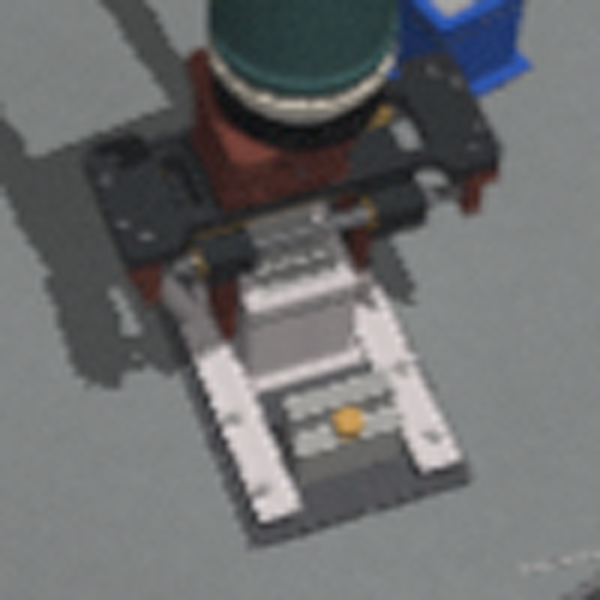

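Tin's flange is in the slot under the lips, from about (255,385) to (365,352), with the stop ahead at (345,420). Depth puts the stop face at slide x ≈ 75 mm, so home is TCP x ≈ 48–55. Advance to about 39.

```bash
python3 -m creep '[[50,-0.006,0,0,0,0,0],[50,-0.013,0,0,0,0,0],[50,-0.02,0,0,0,0,0],[50,-0.027,0,0,0,0,0],[50,-0.034,0,0,0,0,0]]'
python3 -m creep '[[50,0,0,0,0,0,0],[50,0,0,0,0,0,0],[50,0,0,0,0,0,0],[50,0,0,0,0,0,0],[50,0,0,0,0,0,0]]' 12
cat >> h.py <<'E'
def rep():
    th=np.radians(-14.8); d=np.array([np.cos(th),np.sin(th)]); n=np.array([-d[1],d[0]]); o=np.array([.5848,-.0086])
    s=telemetry.state(); q=s['eef_pos'][:2]-o; print("slide x,y mm",(q@d*1e3).round(2),(q@n*1e3).round(2),"z",(s['eef_pos'][2]*1e3).round(2),"F x,y,z",(s['ft_force'][:2]@d).round(2),(s['ft_force'][:2]@n).round(2),s['ft_force'][2].round(2))
E
python3 -c "from h import *; rep()"
```

```text
t: 23.35
eef_pos: [0.6224, -0.0175, 0.0375]
orientation: [0.129, 0.992, -0.0, -0.0]
ft_force: [-2.0, 0.5, -2.2]
opening: 0.0539
t: 23.85
eef_pos: [0.6219, -0.0174, 0.0375]
orientation: [0.129, 0.992, -0.0, -0.0]
ft_force: [0.5, -0.4, -4.9]
opening: 0.0537
slide x,y mm 38.13 1.02 z 37.52 F x,y,z 0.54 -0.27 -4.89
```

```bash
python3 -m creep '[[50,-0.0015,0,0,0,0,0],[50,-0.003,0,0,0,0,0],[50,-0.0045,0,0,0,0,0],[50,-0.006,0,0,0,0,0],[50,-0.007,0,0,0,0,0]]'; python3 -c "from h import *; rep()"
python3 -m creep '[[50,-0.0004,0,0,0,0,0],[50,-0.0008,0,0,0,0,0],[50,-0.0012,0,0,0,0,0],[50,-0.0016,0,0,0,0,0],[50,-0.002,0,0,0,0,0]]' >/dev/null; python3 -c "from h import *; rep()"
```

```text
t: 24.35
eef_pos: [0.6272, -0.0187, 0.0375]
orientation: [0.129, 0.992, -0.0, -0.0]
ft_force: [-2.2, 0.7, -2.4]
opening: 0.0538
slide x,y mm 43.59 1.03 z 37.51 F x,y,z -2.36 0.15 -2.42
slide x,y mm 45.03 1.04 z 37.52 F x,y,z -1.84 0.5 -3.54
```

```bash
python3 -m creep '[[50,-0.0003,0,0,0,0,0],[50,-0.0006,0,0,0,0,0],[50,-0.0009,0,0,0,0,0],[50,-0.0012,0,0,0,0,0],[50,-0.0015,0,0,0,0,0]]' >/dev/null; python3 -c "from h import *; rep()"
```

```text
slide x,y mm 46.16 1.03 z 37.53 F x,y,z -0.35 -0.84 -3.26
```

```bash
python3 -m creep '[[50,-0.0003,0,0,0,0,0],[50,-0.0006,0,0,0,0,0],[50,-0.0009,0,0,0,0,0],[50,-0.0012,0,0,0,0,0],[50,-0.0013,0,0,0,0,0]]' >/dev/null; python3 -c "from h import *; rep()"
```

```text
slide x,y mm 47.2 1.02 z 37.52 F x,y,z -0.96 0.29 -3.51
```

```bash
python3 -m creep '[[50,-0.0003,0,0,0,0,0],[50,-0.0006,0,0,0,0,0],[50,-0.0009,0,0,0,0,0],[50,-0.0012,0,0,0,0,0],[50,-0.0013,0,0,0,0,0]]' >/dev/null; python3 -c "from h import *; rep()"
```

```text
slide x,y mm 48.14 1.02 z 37.5 F x,y,z -1.21 -0.36 -5.1
```

```bash
python3 -m creep '[[50,-0.0003,0,0,0,0,0],[50,-0.0006,0,0,0,0,0],[50,-0.0009,0,0,0,0,0],[50,-0.0012,0,0,0,0,0],[50,-0.0012,0,0,0,0,0]]' >/dev/null; python3 -c "from h import *; rep()"
```

```text
slide x,y mm 49.05 1.0 z 37.51 F x,y,z -0.08 -0.07 -5.3
```

```bash
python3 -m creep '[[50,-0.0003,0,0,0,0,0],[50,-0.0006,0,0,0,0,0],[50,-0.0009,0,0,0,0,0],[50,-0.0012,0,0,0,0,0],[50,-0.0012,0,0,0,0,0]]' >/dev/null; python3 -c "from h import *; rep()"
```

```text
slide x,y mm 49.22 1.04 z 37.57 F x,y,z -3.79 -0.23 -1.71
```

TCP moved 0.2 of 0.9 mm and the force rose to 3.8 N, so this is contact. Press in tiny steps.

```bash
python3 -m creep '[[50,0,0,0,0,0,0],[50,0,0,0,0,0,0],[50,0,0,0,0,0,0],[50,0,0,0,0,0,0],[50,0,0,0,0,0,0]]' >/dev/null; python3 -c "from h import *; rep()"
```

```text
slide x,y mm 49.17 1.02 z 37.55 F x,y,z -4.69 0.34 -0.5
```

```bash
python3 -m creep '[[50,-0.0001,0,0,0,0,0],[50,-0.0002,0,0,0,0,0],[50,-0.0002,0,0,0,0,0],[50,-0.0002,0,0,0,0,0],[50,-0.0002,0,0,0,0,0]]' >/dev/null; python3 -c "from h import *; rep()"
```

```text
slide x,y mm 49.2 1.02 z 37.54 F x,y,z -5.81 -0.45 0.13
```

```bash
python3 -m creep '[[50,-0.0001,0,0,0,0,0],[50,-0.0002,0,0,0,0,0],[50,-0.0003,0,0,0,0,0],[50,-0.0003,0,0,0,0,0],[50,-0.0003,0,0,0,0,0]]' >/dev/null; python3 -c "from h import *; rep()"
```

```text
slide x,y mm 49.22 1.01 z 37.55 F x,y,z -7.04 -0.25 0.92
```

```bash
python3 -m creep '[[50,0,0,0,0,0,0],[50,0,0,0,0,0,0],[50,0,0,0,0,0,0],[50,0,0,0,0,0,0],[50,0,0,0,0,0,0]]' >/dev/null; python3 -c "from h import *; rep()"
```

```text
slide x,y mm 49.22 1.02 z 37.56 F x,y,z -6.39 0.06 1.64
```

Held for over a second at about 6.5–7 N. Release, rise, and check by camera.

```bash
python3 -m creep '[[58,0,0,0,0,0,0],[62,0,0,0,0,0,0],[75,0,0,0,0,0,0],[85,0,0,0,0,0,0],[85,0,0,0,0,0,0]]'
python3 -m creep '[[85,0,0,-0.005,0,0,0],[85,0,0,-0.03,0,0,0],[85,0,0,-0.08,0,0,0],[85,0,0,-0.13,0,0,0],[85,0,0,-0.18,0,0,0]]'
python3 -m creep '[[85,0.04,0,0,0,0,0],[85,0.1,0,0,0,0,0],[85,0.16,0,0,0,0,0],[85,0.2,0,0,0,0,0],[85,0.2,0,0,0,0,0]]'
python3 - <<'E'
from h import *
th=np.radians(-14.8); d=np.array([np.cos(th),np.sin(th)]); n=np.array([-d[1],d[0]]); o=np.array([.5848,-.0086])
for nm,b in(("scene",(220,150,420,280)),("top",(280,110,440,240))):
    c=cam(nm); np.savez(nm+"4.npz",**c); x0,y0,x1,y1=b
    cv2.imwrite(f"pics/{nm}4.png",cv2.resize(c["frame"][y0:y1,x0:x1],None,fx=4,fy=4,interpolation=2)[...,::-1])
    P=cloud(c).reshape(-1,3); q=P[:,:2]-o; X=q@d*1e3; Y=q@n*1e3; Z=P[:,2]*1e3
    t=(abs(Y)<40)&(X>0)&(X<90)&(Z>66)&(Z<80)
    if t.sum()>10:
        A=np.c_[X[t],Y[t],np.ones(t.sum())]; k=np.linalg.lstsq(A,Z[t],rcond=None)[0]
        print(nm,t.sum(),"x",X[t].min(),X[t].max(),"y",Y[t].min(),Y[t].max(),"z",np.median(Z[t]),"slope",k[:2])
E
```

```text
t: 29.85
eef_pos: [0.6341, -0.0206, 0.0377]
orientation: [0.129, 0.992, -0.0, 0.0]
ft_force: [-0.2, -0.7, 0.0]
opening: 0.0823
t: 30.35
eef_pos: [0.6334, -0.0204, 0.174]
orientation: [0.129, 0.992, -0.0, -0.0]
ft_force: [1.2, -0.5, -0.2]
opening: 0.085
t: 30.85
eef_pos: [0.4835, 0.0191, 0.1724]
orientation: [0.129, 0.992, -0.0, -0.002]
ft_force: [1.0, -0.1, -0.2]
opening: 0.0853
scene 352 x 18.276662743701166 75.34682469888362 y -30.108946342440856 25.717932244407613 z 73.00648501048401 slope [-0.01530129  0.00585504]
top 301 x 22.499655543937713 75.27909882942473 y -27.987724296657657 25.65255309182033 z 71.73464537290253 slope [-4.82292749e-05  2.97003607e-03]
```

View pics/scene4.png

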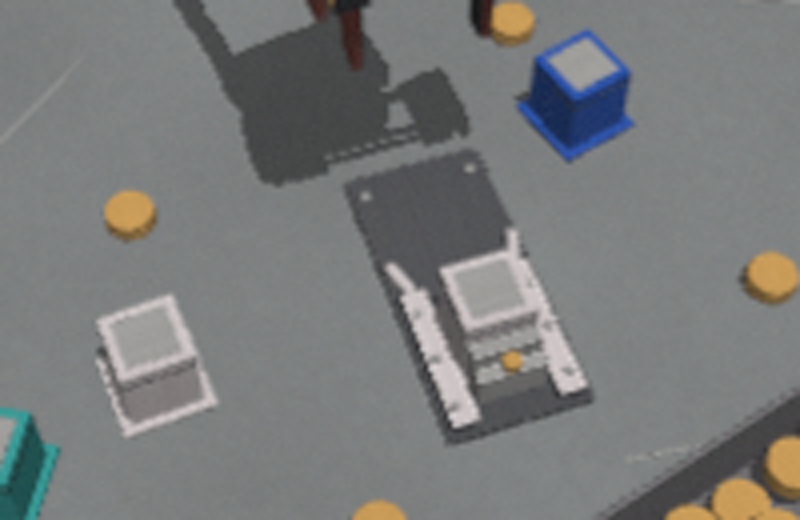

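The tin stands in the slot against the stop at (490,290), flat, with its top at z = 71.7 mm (72 expected). The right tin stands on the bench at (155,360), and the gripper is clear. Handing in.

```bash
python3 -c "
from h import *
print(env.close_job(), telemetry.state()['t'])"
```

```text
the job is handed in; nothing more can be done
the job is handed in; nothing more can be done
```

The left tin is the heavier. It is now in the slot against the stop, released and standing flat, and I handed the job in at about 31 s.

- **Weighing:** I lifted the left tin about 5 cm and set it back, then did the same with the right. The wrist read about 6.0 N for the left, about 0.6 kg, and a noisy 3.0–4.4 N for the right.
- **Sliding in:** I set the left tin on the apron and slid it under the lips. At slide x ≈ 49 mm the force rose to about 6.5–7 N, and I held it there for over a second before letting go. That is total push at the wrist; the force on the stop itself is not measured directly, and part of it is floor friction.
- **Last checks:** The top camera puts the tin's top at z = 71.7 mm (72 expected), level to about 0.003 rad. Its front face is at slide x ≈ 75 mm, level with the stop face, and it sits about 1 mm off the slot axis.
- **The rest:** The right tin stands on the bench off the slide. Four bystanders in the last picture (three caps whole, one at its edge) looked in place. The bottle and ring were out of that picture; I never moved near them.
- **Disagreements:** The scene camera showed a slope of about 0.015 rad and a height about 1 mm greater, both within its calibration error. Between gripping it to weigh it and the next picture, the left tin's measured y differed by 3–4 mm; the jaws re-centred it on the second grasp. Sliding along the apron I pressed down too hard for a moment (17 N up, 12 N drag) and eased off well before reaching the stop.

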